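# Stand a bisque vase centred on the spraying plinth

### The job

Get the lying vase ready for spraying: take it from the wooden cradle, lean it foot down in the blue leaning rest and let go, then take it again and stand it upright on the small plaster plinth of the banding wheel. Set it down gently, centred so that no edge overhangs the plinth, let go of it, and leave the jar, the bowl and the brush undisturbed.

Things in the scene. Friction and masses are not known exactly. Their poses are not given: they have to be found in the camera images.
- vase: Loose bisque vase, 112 mm tall, about 300 g: pale green below, red band, cream above. Plain cylinder 54 mm in diameter from 4 to 80 mm above the foot; foot 50 mm in diameter; neck 30 mm in diameter, from 96 mm up to the mouth. Origin: centre of the foot's underside; +z along the axis from foot to mouth (level at the start, up when it stands). Starts lying in the cradle.
- cradle: Fixed low wooden cradle: a base 120 x 50 mm, 12 mm high, with two round bars (10 mm thick, 32 mm apart between centres, 90 mm long) along its x, tops 25 mm above the table. The vase lies along them with its axis 48 mm above the table and its mouth to the cradle's +x. The vase's sides are free for fingers. Origin: centre of the underside.
- rest: Fixed blue leaning rest, 110 x 100 mm base, 90 mm high. Two grey rails (10 mm thick, 32 mm between centres) make a trough rising at 45 degrees towards the rest's +x, from 4 to 78 mm along from a foot stop square to it at the lower end. A vase lies on the rails, foot at the stop, mouth up and to +x; its flanks (+-y), upper side and mouth end are free. Origin: centre of the underside; z up.
- rest_seat (a point): Where the centre of the vase's foot lies when the vase lies in the leaning rest against its stop: 35 mm behind (-x of the rest) and 50 mm above the rest's origin. The axis of the vase then runs from here along (1, 0, 1) of the rest.
- wheel: Fixed metal banding wheel: disc 180 mm in diameter, top 55 mm above the table, with a striped round plaster plinth 64 mm in diameter and 50 mm tall in its middle. Origin: centre of the underside.
- plinth_top (a point): Centre of the plinth's flat top, 105 mm above the table. The vase, 54 mm wide, fits inside its 64 mm edge with 5 mm to spare all round.
- jar: Bystander: closed terracotta-coloured glaze jar, 52 mm in diameter, 70 mm tall, white cap. Origin: centre of its underside.
- bowl: Bystander: small yellow bowl, 90 mm in diameter, 40 mm high. Origin: centre of its underside.
- brush: Bystander: brush 170 mm long lying on the table. Origin: centre of its underside.
Mind the look-alikes: they are no part of the job. Of the things that look like the vase, the middle-sized one is meant. Several things look just like the rest: the one meant starts nearest to the robot's base.

How it is judged:
By the outcome, as a careful person would: the job done as asked, in the order asked, and still so for the second after the job is handed in, with the robot touching nothing.
It also fails if it takes over 61 s, if anything falls off the work surface, if the arm or the gripper's body presses on something with over 40 N, if the wrist force passes 120 N, or if a joint passes its speed limit or range.

### The arm

A 7-joint arm with a two-finger parallel gripper is mounted at the origin on the work surface. World frame = base frame: x ahead of the robot, y to its left, z up, the work surface at z = 0. Lengths are in mm, angles in rad, forces in N, time in s.
With the tool pointing down it reaches from about 350 to 775 mm from the base axis. Payload 3.1 kg.
Tool frame: the origin (TCP) lies midway between the tips of the shut fingers; the grasp point (between the pads) lies 19 mm behind it; x points along the fingers, z is the direction in which the jaws open and shut, and the axes are right-handed (so a half turn about x gives the same grasp; the last joint's range is limited). The gripper opens to 85 mm and grips with 20 to 120 N. Pads are 22 mm wide; open, the fingers measure 114 mm over their backs; the gripper's body (76 mm by 85 mm) begins 54 mm behind the grasp point. The pads swing forward as they close: fully open they stand 13 mm farther back than shut.
Start: joints at [1.061, 0.311, 0.014, 1.512, -0.004, 1.319, -0.027], TCP at [248.042, -490.91, 231.304] pointing down, gripper open.
Joint ranges: [-2.7, 2.7], [-0.3, 1.91], [-1.27, 1.3], [0.12, 2.57], [-1.44, 4.58], [0.2, 2.03], [-3.05, 3.05]. Speed limits (rad/s): [2.79, 2.79, 3.14, 3.14, 3.14, 3.14, 3.14].

### API

Orientations are given as a unit quaternion [w, x, y, z].
In Python, from station import observe, cams, finish_job gives the robot as it stands.
- The arm moves only by the shell command python3 -m pendant 'ROWS' [FORCE]. ROWS is JSON, a list of rows, each a list of 7 numbers: the shift along the tool's x, y, z in cm, then the turn, a rotation vector about the tool's x, y, z in degrees, then the closure in counts, from 0 (fully open) to 255 (shut). A call has 1 to 8 rows; each row shifts and turns the commanded pose from where the row before left it, along the tool's axes as they then stand; what a row does not reach is not made up. A row lasts 1/10 s, in which the tool goes at most 50 mm and 8.59 degrees, less where a joint would pass 70% of its speed; a pose out of reach is approached as far as the arm can. A call is refused whole if a number of a shift passes 5 or a number of a turn 8.59, either way. A call with a gripper value outside its range is refused whole. The fingers move at their own pace and stop on an object; FORCE is the grip in N (left out, the last holds). Time passes only in rows, so rows that do not move let the fingers close. It gives the time, the measured TCP pose, the force and the opening at its end, in the units of the state.
- observe(): the state, without advancing time (a new reading comes with each control period).
- cams.read_camera(name): name is "scene" or "top" or "wrist"; returns a dict with "pixels" (400x640x3 uint8, red, green, blue), "depth" (400x640 float32, mm along the optical axis (not along the pixel's ray), 0 where there is no reading), "fx", "fy", "cx", "cy" (pixels), "extrinsics" (4x4, takes a point from camera to world coordinates); the wrist camera has in their place "mount" (4x4, takes a point from camera to tool coordinates, whose origin is the TCP and whose axes are the tool frame's). Camera axes: x right, y up, looking along -z (the intrinsics and any distortion apply to the point x, -y, -z); pixel columns grow to the right and rows downward; lengths in mm; the calibration is good to about 2 mm. A picture is of the moment at which its call begins: read the wrist's pose just before it.
- finish_job(): hands the job in, once; it reports no verdict.
Trained networks look in the newest picture that a camera, given by its name, has taken for a name from the list of things; names that differ only in an ending like _2 or _b are one class to them, and where a whole thing is asked for, a point or a joint stands for the part that bears it (a point fixed in the world has none). Each returns a list of dicts, best first, with "p" (0 to 1); they miss things now and then, are a little off and sometimes report something else, mostly with a low value. They report only what shows in the picture. A call takes as long as a camera call. They do not tell look-alikes from the thing itself.
- cams.masks_of(camera, name): "mask" (400x640 bool, what is visible of it) and "rect" ([centre column, centre row, width, height] in pixels, round what is visible of it).
- cams.spot_point(camera, name): "centre" ([column, row] in pixels: a listed point, or the origin of a listed thing).
The state is a dict: "clock": time; "qpos": joint angles; "joint_velocities": joint speeds; "tau": joint torques, N m; "eef_pos": TCP position; "ee_rot": TCP orientation; "contact_force": force on the tool from outside, world axes, zero at the start; "ft_torque": the same for the moment, N m; "grip_width": opening from 0.0 (shut) to 1.0 (fully open).
Only numpy, scipy, OpenCV 4.12 (cv2) and the standard library are available. Lean on these libraries where they do the work, as an engineer would, in place of code of your own. Each camera call takes 0.05 s, during which the arm holds its last target. There are 200 camera calls.

## Working session

There is one attempt and no reset: what is moved stays moved. The work goes in short steps, Python scripts to look and compute and a shell command to move; the robot and the scene stay as the last step left them, time stands still between calls to the robot, and variables do not carry over. Pictures are saved under pics/ and viewed, about 8 in all and at most 12, crops included, and the job is handed in when it is done.

```bash
mkdir -p pics; ls
cat > h.py <<'E'
import numpy as np, cv2
from station import observe, cams
from scipy.spatial.transform import Rotation as R
def cloud(c,T=None):
    d=c["depth"]; v,u=np.mgrid[0:d.shape[0],0:d.shape[1]]
    P=np.stack([(u-c["cx"])/c["fx"]*d,-(v-c["cy"])/c["fy"]*d,-d],-1)
    E=np.array(c["extrinsics"] if T is None else T)
    return P@E[:3,:3].T+E[:3,3]
def toolT():
    o=observe(); q=o["ee_rot"]; T=np.eye(4)
    T[:3,:3]=R.from_quat([q[1],q[2],q[3],q[0]]).as_matrix(); T[:3,3]=o["eef_pos"]; return T
def save(n,img): cv2.imwrite("pics/"+n+".png",cv2.cvtColor(img,cv2.COLOR_RGB2BGR))
E
python3 - <<'E'
from h import *
print(observe()); print(toolT().round(3))
for n in ["scene","top"]:
    c=cams.read_camera(n); save(n+"0",c["pixels"]); W=cloud(c); np.save(n+"W.npy",W); print(n,{k:(v if np.size(v)<20 else 0) for k,v in c.items()})
    for t in ["vase","cradle","rest","wheel","jar","bowl","brush"]:
        for m in cams.masks_of(n,t):
            k=m["mask"]&(c["depth"]>0)
            if k.sum()<5: continue
            p=W[k]; print(t,round(m["p"],2),np.round(m["rect"]),np.median(p,0).round(),p.min(0).round(),p.max(0).round())
    for t in ["rest_seat","plinth_top","vase","cradle","rest","wheel"]:
        for m in cams.spot_point(n,t)[:4]:
            print(" pt",t,round(m["p"],2),np.round(m["centre"],1))
E
```

```text
pics
{'clock': 0.0, 'qpos': array([ 1.06134041,  0.31171896,  0.01395612,  1.51307072, -0.00442003,
        1.31923917, -0.02722451]), 'joint_velocities': array([ 9.25392672e-04, -1.01446272e-03,  9.82937499e-05,  8.22880318e-05,
        2.81952701e-03,  2.15536943e-03,  1.46646502e-03]), 'tau': array([-9.66298785e-05, -3.79918385e+01,  1.46139753e-01, -2.30594319e+01,
        1.21672457e-02,  1.37309710e-02,  4.31766580e-06]), 'eef_pos': array([ 247.68080734, -490.23283633,  230.21918923]), 'ee_rot': array([ 0.6015414 ,  0.37091202,  0.6030145 , -0.37006179]), 'contact_force': array([-0.46362002,  0.11559486, -0.53156189]), 'ft_torque': array([0.02147302, 0.00780031, 0.00920129]), 'grip_width': 0.9958151771329568}
[[-1.00000e-03  8.93000e-01  4.51000e-01  2.47681e+02]
 [ 2.00000e-03  4.51000e-01 -8.93000e-01 -4.90233e+02]
 [-1.00000e+00 -0.00000e+00 -2.00000e-03  2.30219e+02]
 [ 0.00000e+00  0.00000e+00  0.00000e+00  1.00000e+00]]
scene {'pixels': 0, 'depth': 0, 'fx': 366.840931195996, 'fy': 366.840931195996, 'cx': 320.38972769422105, 'cy': 190.72473659618387, 'extrinsics': array([[
[... 2502 characters left out ...]
] [704. 311.  13.] [644. 241.  -6.] [779. 395.  93.]
wheel 0.77 [433. 223.  84.  76.] [ 495. -233.   56.] [ 412. -327.   -2.] [ 591. -149.  111.]
jar 0.56 [376. 137.  22.  29.] [ 712. -132.   68.] [ 695. -160.   -6.] [ 754. -110.   76.]
bowl 0.73 [266. 131.  33.  31.] [761. 133.  18.] [710.  89.   1.] [794. 170.  46.]
brush 0.79 [323. 282.  74.  24.] [387.  44.  19.] [364. -59.  -0.] [419. 109.  27.]
 pt rest_seat 0.83 [199.6 155.9]
 pt rest_seat 0.56 [336.9 180.7]
 pt plinth_top 0.8 [437.6 215.9]
 pt vase 0.86 [218.6 229. ]
 pt vase 0.82 [275.1 213.5]
 pt vase 0.6 [228.7 325.7]
 pt cradle 0.69 [199.1 232. ]
 pt rest 0.57 [324.  186.8]
 pt rest 0.55 [192.1 154.8]
 pt wheel 0.73 [427.5 229.9]
```

Run:
```python
import cv2,numpy as np
a=cv2.imread("pics/scene0.png"); b=cv2.imread("pics/top0.png")
a=cv2.resize(a[90:310,170:500],(800,533),interpolation=cv2.INTER_CUBIC)
b=cv2.resize(b[110:350,150:490],(800,565),interpolation=cv2.INTER_CUBIC)
cv2.imwrite("pics/s1.png",a);cv2.imwrite("pics/t1.png",b)
```

```text
(no output)
```

View pics/s1.png

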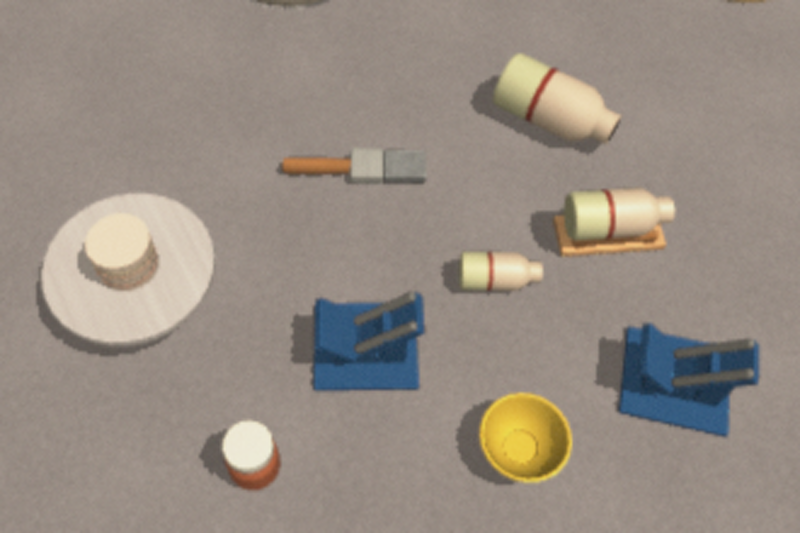

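View pics/t1.png

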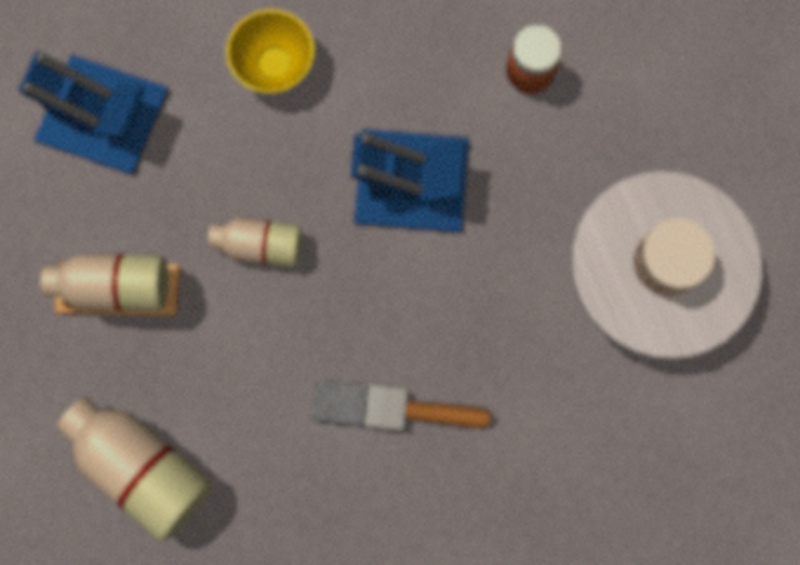

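Top crop: the lying vases are a big one (135,470), a middle one in the cradle (105,280) and a small one (255,242). The one in the cradle is meant, by its size and the cradle. Rests are at (95,110) and (410,180). The second is nearer the base (about 615 mm against 770 mm), with its rails rising to the left (+y). The wheel is at (668,262). These crops confirm the choice, so next I fit the poses.

```bash
cat > fit.py <<'E'
from h import *
from scipy.optimize import least_squares
def fitcyl(P,r=27,x0=(520,290,48,1.57,0.)):
    # axis through (x0,y0,z0), dir azimuth a, elev e
    def f(p):
        u=np.array([np.cos(p[3])*np.cos(p[4]),np.sin(p[3])*np.cos(p[4]),np.sin(p[4])])
        d=P-np.array([p[0],P[:,1].mean(),p[2]]) if abs(np.sin(x0[3]))>.7 else P-np.array([P[:,0].mean(),p[1],p[2]])
        return np.linalg.norm(np.cross(d,u),axis=1)-r
    s=least_squares(f,x0,loss="soft_l1",f_scale=1.5); return s.x,np.median(abs(s.fun)),P[:,1].mean()
E
python3 - <<'E'
from fit import *
for n in ["top","scene"]:
    W=np.load(n+"W.npy"); im=cv2.cvtColor(cv2.imread(f"pics/{n}0.png"),cv2.COLOR_BGR2HSV)
    X,Y,Z=W[...,0],W[...,1],W[...,2]
    v=(X>485)&(X<570)&(Y>220)&(Y<380)&(Z>35)&(Z<90)
    P=W[v]; c=P[(P[:,1]>255)&(P[:,1]<318)]
    p,e,ym=fitcyl(c); print(n,"vase",p.round(3),e,ym,"ends",np.percentile(P[:,1],[0.5,1,2,98,99,99.5]).round(1))
    k=(X>400)&(X<600)&(Y<-150)&(Y>-320)&(Z>100)&(Z<112); Q=W[k]
    (cc,r)=cv2.minEnclosingCircle(Q[:,:2].astype(np.float32)); print("plinth",cc,r,Q.mean(0).round(1),k.sum())
    k=(X>380)&(X<600)&(Y<-130)&(Y>-340)&(Z>50)&(Z<60); print("disc",cv2.minEnclosingCircle(W[k][:,:2].astype(np.float32)))
    b=(X>530)&(X<700)&(abs(Y)<90)&(im[...,0]>100)&(im[...,0]<125)&(im[...,1]>120)
    B=W[b]
    lo=B[B[:,2]<25]; hull=cv2.minAreaRect(B[:,:2].astype(np.float32)); print("rest all",hull,"low",cv2.minAreaRect(lo[:,:2].astype(np.float32)), "z hist",np.histogram(B[:,2],bins=range(-5,100,7)))
    for nm,pt in (("seat",None),): pass
    E=None
E
```

```text
top vase [ 5.25110e+02  3.01838e+02  4.82920e+01  1.48200e+00 -5.00000e-03] 0.9017249358267989 286.38281938844926 ends [239.8 240.4 240.9 349.7 350.9 351.7]
plinth (501.4709167480469, -239.00018310546875) 32.63353729248047 [ 500.8 -238.3  105.9] 708
disc ((501.2735900878906, -238.86582946777344), 90.36058044433594)
rest all ((613.1207275390625, -2.4321212768554688), (107.72277069091797, 96.96824645996094), 81.07958984375) low ((613.1436767578125, -3.907390594482422), (105.22315979003906, 96.79558563232422), 80.49867248535156) z hist (array([  0, 379, 329,  18,  29,  95,  97, 107, 109, 153,  66,  36,  52,
        14]), array([-5,  2,  9, 16, 23, 30, 37, 44, 51, 58, 65, 72, 79, 86, 93]))
scene vase [5.24549e+02 2.68515e+02 4.87520e+01 1.47900e+00 3.00000e-03] 0.7788863798989496 286.6982974688173 ends [239.6 239.9 240.5 348.4 350.1 350.6]
plinth (500.9311218261719, -238.4336395263672) 33.06220245361328 [ 502.9 -238.3  106.4] 498
disc ((501.43975830078125, -239.55850219726562), 91.14067077636719)
rest all ((616.60400390625, -4.111415863037109), (106.84406280517578, 96.32268524169922), 80.92710876464844) low ((616.2537231445312, -5.261676788330078), (104.85464477539062, 96.07894897460938), 81.43809509277344) z hist (array([  0, 218, 340,  27,  39,  68,  92,  92,  78, 126,  58,  18,  42,
        12]), array([-5,  2,  9, 16, 23, 30, 37, 44, 51, 58, 65, 72, 79, 86, 93]))
```

```bash
python3 -m pendant '[[0,3,-2.86,0,0,0,0],[0,3,-2.86,0,0,0,0],[0,3,-2.86,0,0,0,0],[0,3,-2.86,0,0,0,0],[0,3,-2.86,0,0,0,0],[0,3,-2.86,0,0,0,0],[0,3,-2.86,0,0,0,0],[0,3,-2.86,0,0,0,0]]' && python3 -m pendant '[[0,3,-2.86,0,0,0,0],[0,3,-2.86,0,0,0,0],[0,3,-2.86,0,0,0,0],[0,3,-2.86,0,0,0,0],[0,3,-2.86,0,0,0,0],[0,3,-2.86,0,0,0,0],[0,3,-2.86,0,0,0,0],[0,3,-2.86,0,0,0,0]]' && python3 -m pendant '[[0,3,-2.86,0,0,0,0],[0,3,-2.86,0,0,0,0],[0,3,-2.86,0,0,0,0],[0,3,-2.86,0,0,0,0]]' && python3 -m pendant '[[0,0,0,-8.3,0,0,0],[0,0,0,-8.3,0,0,0],[0,0,0,-8.3,0,0,0],[0,0,0,-8.3,0,0,0],[0,0,0,-8.3,0,0,0],[0,0,0,-8.3,0,0,0],[0,0,0,-8.3,0,0,0]]' && python3 -m pendant '[[0,0,0,0,0,0,0],[0,0,0,0,0,0,0]]'
python3 - <<'E'
from h import *
T=toolT(); c=cams.read_camera("wrist"); save("w1",c["pixels"]); W=cloud(c,T@np.array(c["mount"]))
print(T.round(3),observe()["qpos"].round(2),np.array(c["mount"]).round(2),c["fx"])
from fit import *
for m in cams.masks_of("wrist","vase"): print(m["p"],m["rect"])
X,Y,Z=W[...,0],W[...,1],W[...,2]
v=(c["depth"]>0)&(X>485)&(X<570)&(Y>220)&(Y<380)&(Z>35)&(Z<90)
P=W[v]; q=P[(P[:,1]>255)&(P[:,1]<318)]
print(len(q),len(P))
if len(q)>50: print(fitcyl(q),np.percentile(P[:,1],[0.5,2,98,99.5]))
E
```

```text
clock: 2.2
eef_pos: [359.4, -176.9, 231.6]
ee_rot: [0.603, 0.37, 0.602, -0.371]
contact_force: [0.5, -0.3, 0.2]
grip_width: 0.999
clock: 3.0
eef_pos: [470.6, 135.4, 231.6]
ee_rot: [0.602, 0.371, 0.602, -0.371]
contact_force: [0.9, -0.2, 1.1]
grip_width: 1.002
clock: 3.4
eef_pos: [526.3, 291.5, 231.1]
ee_rot: [0.602, 0.371, 0.602, -0.371]
contact_force: [-0.2, -0.3, 1.2]
grip_width: 0.997
clock: 4.1
eef_pos: [525.8, 289.9, 231.2]
ee_rot: [0.707, 0.029, 0.706, -0.03]
contact_force: [-0.3, 0.8, 0.5]
grip_width: 0.999
clock: 4.3
eef_pos: [525.7, 290.0, 231.2]
ee_rot: [0.706, 0.033, 0.706, -0.033]
contact_force: [-0.3, 0.5, 0.4]
grip_width: 1.003
[[-0.00000e+00  9.20000e-02  9.96000e-01  5.25737e+02]
 [-0.00000e+00  9.96000e-01 -9.20000e-02  2.90002e+02]
 [-1.00000e+00 -0.00000e+00 -0.00000e+00  2.31170e+02]
 [ 0.00000e+00  0.00000e+00  0.00000e+00  1.00000e+00]] [-0.01  0.54 -0.84  1.34  0.4   1.43 -0.92] [[   0.      0.33   -0.95 -142.54]
 [   0.      0.95    0.33   84.65]
 [   1.     -0.      0.      0.77]
 [   0.      0.      0.      1.  ]] 285.8187260937808
0.84 [318.8, 170.1, 49.1, 104.4]
0.71 [350.4, 264.6, 32.5, 66.8]
0.46 [492.7, 273.0, 67.0, 58.3]
2500 4180
(array([ 5.25571758e+02,  2.94565117e+02,  4.76120578e+01,  1.47648002e+00,
       -2.05596521e-03]), np.float64(0.36364130951729656), np.float64(287.45522946008157)) [242.75038445 245.30435724 351.94873048 353.94763365]
```

```bash
python3 -m pendant '[[4.5,0,0,0,0,0,0],[4.5,0,0,0,0,0,0],[4.5,0,0,0,0,0,0],[4,0,0,0,0,0,0],[1.5,0,0,0,0,0,0],[1.4,0,0,0,0,0,0],[0,0,0,0,0,0,0],[0,0,0,0,0,0,0]]' 40 && python3 -m pendant '[[0,0,0,0,0,0,80],[0,0,0,0,0,0,120],[0,0,0,0,0,0,160],[0,0,0,0,0,0,160],[0,0,0,0,0,0,160],[0,0,0,0,0,0,160],[0,0,0,0,0,0,160]]' 40
```

```text
clock: 5.2
eef_pos: [526.8, 291.3, 29.1]
ee_rot: [0.707, 0.032, 0.705, -0.031]
contact_force: [0.8, 0.2, 0.8]
grip_width: 1.003
clock: 5.9
eef_pos: [525.7, 291.1, 29.1]
ee_rot: [0.707, 0.032, 0.706, -0.031]
contact_force: [-2.8, -0.0, 5.5]
grip_width: 0.621
```

```bash
python3 -m pendant '[[-1,0,0,0,0,0,160],[-3,0,0,0,0,0,160],[-4.5,0,0,0,0,0,160],[-4.5,0,0,0,0,0,160],[-4,0,0,0,0,0,160],[-2,0,0,0,0,0,160],[0,0,0,0,0,0,160]]'
cat > goal.py <<'E'
from h import *
def rest_goal(F,az,s,d,lift=0,along=0,tilt=0):
    """tool pose: foot at F, vase at 45 deg; s foot->grasp along axis, d TCP past axis; tilt: tool rotated about z"""
    h=np.array([np.cos(az),np.sin(az),0]); u=(h+[0,0,1])/2**.5
    z=np.array([np.sin(az),-np.cos(az),0]); a=np.cross(u,z)
    t=np.deg2rad(tilt); y=u*np.cos(t)+a*np.sin(t)*-1; x=np.cross(y,z)
    T=np.eye(4); T[:3,:3]=np.stack([x,y,z],1); T[:3,3]=np.array(F)+(s+along)*u+d*x-lift*a; return T
def delta(T,G):
    D=np.linalg.inv(T)@G
    return (D[:3,3]/10).round(2),np.rad2deg(R.from_matrix(D[:3,:3]).as_rotvec()).round(1)
E
python3 - <<'E'
from goal import *
T=toolT(); F=[609.5,-38,50]
G=rest_goal(F,np.deg2rad(81),51,19,lift=80)
print(T.round(2),G.round(2),delta(T,G))
c=cams.read_camera("top"); W=cloud(c); 
from fit import *
X,Y,Z=W[...,0],W[...,1],W[...,2]; v=(X>480)&(X<580)&(Y>215)&(Y<380)&(Z>190)&(Z<260)
P=W[v]; save("t2",c["pixels"])
b=c["pixels"].astype(int); g=v&(b[...,1]>b[...,0]+3)
print(len(P),np.percentile(P[:,1],[1,3,97,99]),P[:,0].mean(), P[g].mean(0) if g.any() else 0)
E
```

```text
clock: 6.6
eef_pos: [527.0, 292.0, 221.7]
ee_rot: [0.709, 0.033, 0.704, -0.03]
contact_force: [-0.2, 0.5, -3.2]
grip_width: 0.621
[[ 1.0000e-02  9.0000e-02  1.0000e+00  5.2702e+02]
 [ 0.0000e+00  1.0000e+00 -9.0000e-02  2.9196e+02]
 [-1.0000e+00  0.0000e+00  1.0000e-02  2.2168e+02]
 [ 0.0000e+00  0.0000e+00  0.0000e+00  1.0000e+00]] [[ 1.1000e-01  1.1000e-01  9.9000e-01  6.0839e+02]
 [ 7.0000e-01  7.0000e-01 -1.6000e-01 -4.4980e+01]
 [-7.1000e-01  7.1000e-01  0.0000e+00  1.2920e+02]
 [ 0.0000e+00  0.0000e+00  0.0000e+00  1.0000e+00]] (array([  9.16, -32.88,  11.04]), array([ 3.8, -1.2, 44.7]))
45 [240.45963164 240.73121133 251.84021264 253.32096937] 542.3526715905248 0
```

```bash
python3 -m pendant '[[0,-2,0.7,0,0,0,160],[0,-4.1,1.4,0,0,0,160],[0,-4.6,1.5,0,0,0,160],[0,-4.6,1.5,0,0,0,160],[0,-4.6,1.5,0,0,0,160],[0,-4.6,1.5,0,0,0,160],[0,-4.6,1.5,0,0,0,160],[0,-3.8,1.4,0,0,0,160]]' && python3 -m pendant '[[0,0,0,0.6,-0.2,7.4,160],[0,0,0,0.6,-0.2,7.4,160],[0,0,0,0.6,-0.2,7.5,160],[0,0,0,0.6,-0.2,7.5,160],[0,0,0,0.6,-0.2,7.5,160],[0,0,0,0.6,-0.2,7.4,160],[0,0,0,0,0,0,160]]'
python3 - <<'E'
from goal import *
T=toolT(); F=[609.5,-38,50]; o=observe(); print(o["qpos"].round(2),o["grip_width"])
print(T.round(3)); print(delta(T,rest_goal(F,np.deg2rad(81),51,19,lift=40,along=4)))
c=cams.read_camera("scene");s=c["pixels"];c2=cams.read_camera("wrist")["pixels"];save("sw2",np.vstack([cv2.resize(s[120:320,220:540],(640,400)),c2[100:300]]))
E
```

```text
clock: 7.45
eef_pos: [604.5, -51.8, 214.2]
ee_rot: [0.705, 0.032, 0.708, -0.033]
contact_force: [1.4, 1.7, -2.5]
grip_width: 0.621
clock: 8.15
eef_pos: [603.3, -54.9, 208.4]
ee_rot: [0.668, 0.323, 0.636, 0.212]
contact_force: [-0.9, -1.8, -3.7]
grip_width: 0.619
[ 1.04  0.81 -1.01  1.38 -0.12  1.29  0.06] 0.6192343794621573
[[ 1.02000e-01  1.27000e-01  9.87000e-01  6.03334e+02]
 [ 6.95000e-01  7.01000e-01 -1.62000e-01 -5.48940e+01]
 [-7.12000e-01  7.02000e-01 -1.70000e-02  2.08376e+02]
 [ 0.00000e+00  0.00000e+00  0.00000e+00  1.00000e+00]]
(array([10.38, -4.37,  0.5 ]), array([-0.9, -0.4,  0.4]))
```

View pics/sw2.png

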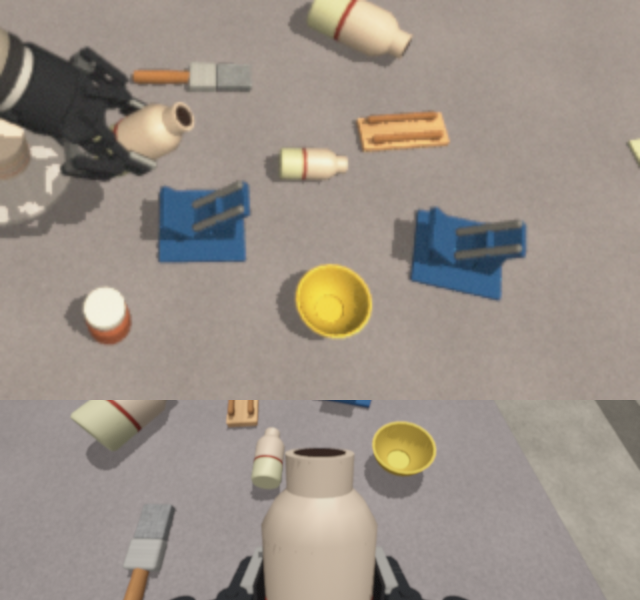

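Scene view: the held vase is at (155,135), mouth up. The rest is free at (203,225), its rails clear. I'll refine the rest's lateral position and yaw from the rail pixels in the first clouds.

Run:
```python
from goal import *
az=np.deg2rad(81); h=np.array([np.cos(az),np.sin(az)]); l=np.array([-h[1],h[0]])
for n in ["top","scene"]:
    W=np.load(n+"W.npy"); I=cv2.imread(f"pics/{n}0.png"); hs=cv2.cvtColor(I,cv2.COLOR_BGR2HSV)
    q=W[...,:2]-[615,-3.5]; A=q@h; L=q@l; Z=W[...,2]
    m=(abs(L)<50)&(A>-45)&(A<60)&(Z>32)&(Z<100)&(hs[...,1]<100)
    for sg in (1,-1):
        k=m&(L*sg>5)&(L*sg<32); f=np.polyfit(A[k],L[k],1); 
        g=np.polyfit(A[k],Z[k],1); print(n,sg,k.sum(),"lat",L[k].mean().round(1),"slope",f.round(3),"A",np.percentile(A[k],[3,97]).round(),"z",g.round(2))
    b=(abs(L)<60)&(abs(A)<70)&(Z>3)&(Z<25)&(hs[...,0]>100)&(hs[...,0]<125)&(hs[...,1]>120)
    print("base A,L ranges",np.percentile(A[b],[1,99]).round(1),np.percentile(L[b],[1,99]).round(1))
```

```text
top 1 152 lat 17.8 slope [-1.8000e-02  1.8203e+01] A [-10.  55.] z [ 0.85 47.71]
top -1 134 lat -14.2 slope [ -0.025 -13.601] A [-10.  55.] z [ 0.84 48.71]
base A,L ranges [-51.9  51.1] [-45.8  49.7]
scene 1 135 lat 14.7 slope [-0.065 15.908] A [-35.  55.] z [ 0.63 54.51]
scene -1 142 lat -17.2 slope [ 1.4000e-02 -1.7513e+01] A [-10.  53.] z [ 0.88 47.68]
base A,L ranges [-53.7  50.1] [-49.1  45. ]
```

```bash
cat > s.py <<'E'
import sys
from goal import *
lift,along=map(float,sys.argv[1:3]); o=observe()
T=toolT(); print(delta(T,rest_goal([608.8,-39,50],np.deg2rad(80.3),51,19,lift=lift,along=along)),o["contact_force"].round(1),o["grip_width"].round(3))
E
python3 -m pendant '[[2,-0.9,0,-0.5,-0.2,0.2,160],[3,-1.5,0.1,-0.5,-0.1,0.2,160],[3,-1.3,0.2,-0.3,-0.1,0,160],[2.4,-0.7,0.2,-0.3,0,0,160],[0,0,0,0,0,0,160],[0,0,0,0,0,0,160]]'; python3 s.py 8 4
```

```text
clock: 8.85
eef_pos: [618.1, -3.8, 114.6]
ee_rot: [0.677, 0.311, 0.626, 0.229]
contact_force: [0.4, -0.4, -1.1]
grip_width: 0.615Traceback (most recent call last):
  File "s.py", line 4, in <module>
    T=toolT(); print(delta(T,rest_goal([608.8,-39,50],np.deg2rad(80.3),51,19,lift=lift,along=along)),o["contact_force"].round(1),o["grip_width"].round(3))
                                                                                                                                 ^^^^^^^^^^^^^^^^^^^^^
AttributeError: 'float' object has no attribute 'round'
```

```bash
sed -i 's/o\["grip_width"\].round(3)/o["grip_width"]/' s.py; python3 s.py 8 4
```

```text
(array([ 3.1 , -1.63, -0.36]), array([ 2.3, -0.5, -0.1])) [ 0.4 -0.4 -1.1] 0.615345860044924
```

```bash
python3 -m pendant '[[0,-0.6,-0.1,0.8,-0.2,0,160],[0,-0.6,-0.1,0.8,-0.2,0,160],[0.6,-0.4,-0.1,0.7,-0.1,0,160],[1.2,0,-0.1,0,0,0,160],[1.2,0,0,0,0,0,160],[0,0,0,0,0,0,160],[0,0,0,0,0,0,160]]'; python3 s.py 0 4
```

```text
clock: 9.55
eef_pos: [614.6, 6.4, 79.7]
ee_rot: [0.672, 0.327, 0.629, 0.215]
contact_force: [0.4, 4.7, -1.4]
grip_width: 0.621
(array([0.77, 0.17, 0.2 ]), array([-0.2, -0.2, -0.2])) [ 0.4  4.7 -1.4] 0.6207938434770701
```

```bash
python3 -m pendant '[[0,0.2,0.2,-0.2,-0.2,-0.2,160],[0,0,0,0,0,0,160],[0,0,0,0,0,0,160]]'; python3 s.py 0 4
python3 - <<'E'
from h import *
a=cams.read_camera("scene")["pixels"][200:270,270:370]; b=cams.read_camera("top")["pixels"][140:220,290:390]
save("z3",np.hstack([cv2.resize(a,(400,280),interpolation=2),cv2.resize(b,(350,280),interpolation=2)]))
for i in range(3): print(observe()["contact_force"].round(1))
E
```

```text
clock: 9.85
eef_pos: [618.6, 4.0, 81.2]
ee_rot: [0.676, 0.325, 0.627, 0.212]
contact_force: [-0.4, 0.3, -2.1]
grip_width: 0.62
(array([ 0.99,  0.18, -0.25]), array([-0.1,  0.4,  0.2])) [-0.4  0.3 -2.1] 0.6196875108129
[ 0.3  0.1 -2.1]
[ 0.3  0.1 -2.1]
[ 0.3  0.1 -2.1]
```

View pics/z3.png

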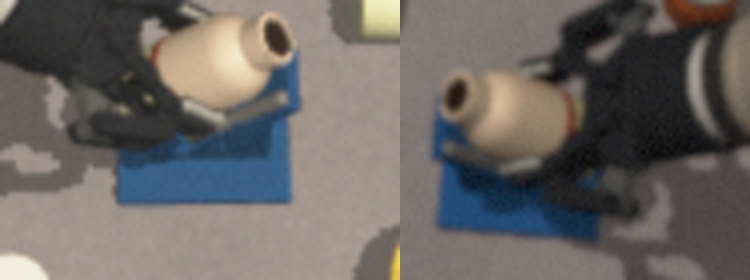

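The vase hangs just above the rails with no contact force. Next I lower it in small steps.

```bash
python3 -m pendant '[[0.35,0.1,-0.15,0,0,0,160],[0.3,0.1,0,0,0,0,160],[0,0,0,0,0,0,160],[0,0,0,0,0,0,160]]'; python3 s.py 0 4;python3 -m pendant '[[0.15,0,0,0,0,0,160],[0.1,0,0,0,0,0,160],[0,0,0,0,0,0,160],[0,0,0,0,0,0,160]]'; python3 s.py 0 4
```

```text
clock: 10.35
eef_pos: [617.6, 11.6, 78.2]
ee_rot: [0.675, 0.325, 0.627, 0.213]
contact_force: [0.1, 0.2, -2.8]
grip_width: 0.618
(array([ 0.27, -0.13, -0.02]), array([-0. ,  0.2,  0.1])) [ 0.1  0.2 -2.8] 0.6180361921068135
clock: 10.75
eef_pos: [618.1, 13.2, 76.6]
ee_rot: [0.675, 0.325, 0.627, 0.213]
contact_force: [0.6, 0.2, -2.4]
grip_width: 0.616
(array([ 0.03, -0.12, -0.04]), array([-0. ,  0.3,  0.1])) [ 0.6  0.2 -2.4] 0.6157187530110024
```

```bash
for i in 1 2; do python3 -m pendant '[[0.1,0,0,0,0,0,160],[0.05,0,0,0,0,0,160],[0,0,0,0,0,0,160]]'; done; python3 s.py 0 4
```

```text
clock: 11.05
eef_pos: [618.2, 14.3, 75.5]
ee_rot: [0.675, 0.325, 0.627, 0.213]
contact_force: [0.1, 0.3, -2.7]
grip_width: 0.618
clock: 11.35
eef_pos: [618.5, 14.8, 74.9]
ee_rot: [0.675, 0.325, 0.627, 0.213]
contact_force: [-1.6, -2.6, 1.6]
grip_width: 0.624
(array([-0.21, -0.13, -0.05]), array([-0. ,  0.3,  0.1])) [-1.6 -2.6  1.6] 0.6235602671386253
```

```bash
python3 -m pendant '[[0.05,-0.2,0,0,0,0,160],[0,-0.15,0,0,0,0,160],[0,0,0,0,0,0,160]]';python3 s.py 0 0; python3 -m pendant '[[0,-0.1,0,0,0,0,160],[0,0,0,0,0,0,160]]';python3 s.py 0 0; python3 -m pendant '[[0,-0.1,0,0,0,0,160],[0,0,0,0,0,0,160]]'; python3 s.py 0 0
```

```text
clock: 11.65
eef_pos: [618.7, 14.5, 74.3]
ee_rot: [0.675, 0.326, 0.626, 0.214]
contact_force: [-3.7, -1.9, 6.0]
grip_width: 0.619
(array([-0.23, -0.46, -0.07]), array([ 0. ,  0.3, -0.1])) [-3.7 -1.9  6. ] 0.6189701331154988
clock: 11.85
eef_pos: [618.9, 13.9, 73.8]
ee_rot: [0.675, 0.326, 0.626, 0.215]
contact_force: [-3.5, -1.8, 7.6]
grip_width: 0.617
(array([-0.23, -0.39, -0.1 ]), array([ 0. ,  0.3, -0.1])) [-3.5 -1.8  7.6] 0.61695925435315
clock: 12.05
eef_pos: [619.2, 13.0, 73.0]
ee_rot: [0.676, 0.326, 0.625, 0.214]
contact_force: [-1.8, -2.8, 6.3]
grip_width: 0.621
(array([-0.22, -0.27, -0.15]), array([ 0. ,  0.4, -0.1])) [-1.8 -2.8  6.3] 0.6205608173535755
```

```bash
for i in 1 2; do python3 -m pendant '[[0,-0.1,-0.05,0,0,0,160],[0,-0.05,0,0,0,0,160],[0,0,0,0,0,0,160]]';python3 s.py 0 0;done;  python3 -m pendant '[[0,-0.1,0,0,0,0,160],[0,0,0,0,0,0,160],[0,0,0,0,0,0,160]]';python3 s.py 0 0
```

```text
clock: 12.35
eef_pos: [619.1, 12.7, 72.5]
ee_rot: [0.676, 0.326, 0.625, 0.215]
contact_force: [-0.6, -0.2, 6.4]
grip_width: 0.614
(array([-0.24, -0.21, -0.15]), array([ 0.1,  0.4, -0.2])) [-0.6 -0.2  6.4] 0.613714618921617
clock: 12.65
eef_pos: [619.1, 12.7, 72.4]
ee_rot: [0.676, 0.326, 0.624, 0.216]
contact_force: [0.8, 0.4, 7.3]
grip_width: 0.617
(array([-0.24, -0.21, -0.14]), array([ 0.2,  0.5, -0.3])) [0.8 0.4 7.3] 0.616875877387144
clock: 12.95
eef_pos: [619.1, 12.7, 72.4]
ee_rot: [0.676, 0.326, 0.624, 0.216]
contact_force: [0.1, 2.3, 8.7]
grip_width: 0.616
(array([-0.24, -0.21, -0.14]), array([ 0.2,  0.5, -0.3])) [0.1 2.3 8.7] 0.6160891962948533
```

Position has stopped and the push along the axis is growing, so the foot is on the stop. Now I release, back off and look.

```bash
python3 -m pendant '[[0,0,0,0,0,0,130],[0,0,0,0,0,0,100],[0,0,0,0,0,0,50],[0,0,0,0,0,0,0],[0,0,0,0,0,0,0],[0,0,0,0,0,0,0],[0,0,0,0,0,0,0]]'; python3 -m pendant '[[-1,0,0,0,0,0,0],[-2.5,0,0,0,0,0,0],[-4,0,0,0,0,0,0],[-4,0,0,0,0,0,0],[-2,0,0,0,0,0,0],[0,0,0,0,0,0,0]]'
python3 - <<'E'
from h import *
o=observe();print(o["qpos"].round(2)); T=toolT();print(T.round(3))
c=cams.read_camera("wrist"); w=c["pixels"]; W=cloud(c,T@np.array(c["mount"])); np.save("wW.npy",W); b=cams.read_camera("scene"); np.save("s4.npy",cloud(b)); b=b["pixels"]
t=cams.read_camera("top"); np.save("t4.npy",cloud(t))
save("w4",w);save("s4",b);save("t4",t["pixels"]); save("z4",np.hstack([cv2.resize(b[190:290,260:380],(360,300),interpolation=2),cv2.resize(w,(440,275))[:, :].__class__(0) if 0 else cv2.resize(w,(440,300))]))
E
```

```text
clock: 13.65
eef_pos: [616.2, 9.0, 67.1]
ee_rot: [0.675, 0.325, 0.627, 0.213]
contact_force: [0.6, 0.6, 0.7]
grip_width: 0.999
clock: 14.25
eef_pos: [601.8, -89.2, 165.4]
ee_rot: [0.678, 0.326, 0.624, 0.21]
contact_force: [-0.4, 0.1, -0.1]
grip_width: 1.0
[ 1.08  0.87 -0.98  1.41 -0.1   1.24  0.14]
[[ 1.32000e-01  1.21000e-01  9.84000e-01  6.01779e+02]
 [ 6.92000e-01  7.00000e-01 -1.79000e-01 -8.91690e+01]
 [-7.10000e-01  7.04000e-01  8.00000e-03  1.65351e+02]
 [ 0.00000e+00  0.00000e+00  0.00000e+00  1.00000e+00]]
```

View pics/z4.png

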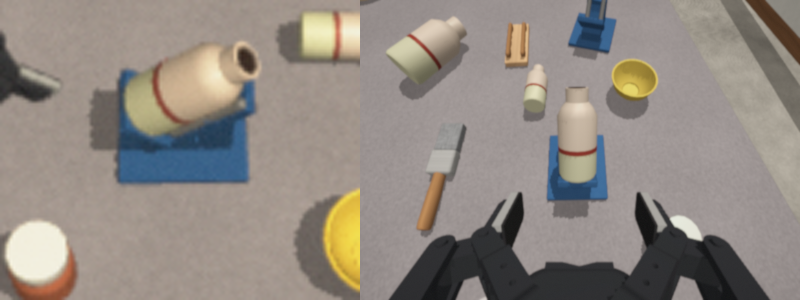

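Scene (190,85 in the crop): the vase leans foot down in the right rest, released and stable. Now I fit its axis for the second grasp.

Run:
```python
from goal import *
from scipy.optimize import least_squares
az0=np.deg2rad(80.3)
for n in ["w","s","t"]:
    W=np.load("wW.npy" if n=="w" else n+"4.npy"); im=cv2.imread(f"pics/{n}4.png"); hs=cv2.cvtColor(im,cv2.COLOR_BGR2HSV)
    F=np.array([608.8,-39,50]); h=np.array([np.cos(az0),np.sin(az0),0]); u0=(h+[0,0,1])/2**.5
    D=W-F; s=D@u0; rad=np.linalg.norm(D-s[...,None]*u0,axis=-1)
    m=(s>8)&(s<76)&(rad<34)&(rad>18)&~((hs[...,0]>95)&(hs[...,0]<130))
    P=W[m]
    def ax(p): return np.array([np.cos(p[0])*np.cos(p[1]),np.sin(p[0])*np.cos(p[1]),np.sin(p[1])])
    C=F+45*u0
    def f(p):
        u=ax(p); c=C+p[2]*np.array([h[1],-h[0],0])+p[3]*np.cross(u0,[h[1],-h[0],0]); return np.linalg.norm(np.cross(P-c,u),axis=1)-27
    r=least_squares(f,[az0,np.pi/4,0,0],loss="soft_l1",f_scale=1.5)
    print(n,len(P),np.rad2deg(r.x[:2]).round(1),"lat(z),depth(a)",r.x[2:].round(1),np.median(abs(r.fun)).round(2))
    v=(rad<34)&(s>-10)&(s<130)&~((hs[...,0]>95)&(hs[...,0]<130)); print("  s range",np.percentile(s[v],[.5,2,98,99.5]).round(1))
T=toolT()
G=rest_goal([609.5,-37.5,51],np.deg2rad(80.3),60,19,tilt=-30,lift=80); print(delta(T,G),G.round(2))
```

```text
w 3910 [80.7 45.7] lat(z),depth(a) [1.1 2.8] 0.35
  s range [  5.2   8.2 114.4 116.4]
s 507 [81.  45.5] lat(z),depth(a) [0.5 1.4] 0.67
  s range [  3.    7.6 117.7 118.3]
t 539 [81.1 45.5] lat(z),depth(a) [1.  1.8] 0.76
  s range [  2.5   7.9 117.6 118.6]
(array([4.85, 0.52, 0.26]), array([ -0.1,   0.1, -30. ])) [[ 4.0000e-02  1.6000e-01  9.9000e-01  6.0795e+02]
 [ 2.6000e-01  9.5000e-01 -1.7000e-01 -4.6590e+01]
 [-9.7000e-01  2.6000e-01  0.0000e+00  1.3164e+02]
 [ 0.0000e+00  0.0000e+00  0.0000e+00  1.0000e+00]]
```

```bash
python3 -m pendant '[[0,0,0,0,0,-7.5,0],[0,0,0,0,0,-7.5,0],[0,0,0,0,0,-7.5,0],[0,0,0,0,0,-7.5,0],[0,0,0,0,0,0,0],[0,0,0,0,0,0,0]]'
cat > s2.py <<'E'
from goal import *
T=toolT(); o=observe(); G=rest_goal([610.4,-35.6,51.2],np.deg2rad(80.8),60,19,tilt=-30); print(T[:3].round(3),delta(T,G),o["contact_force"].round(1),o["grip_width"],o["qpos"].round(2))
E
python3 s2.py
```

```text
clock: 15.0
eef_pos: [598.9, -81.9, 162.3]
ee_rot: [0.707, 0.151, 0.69, 0.033]
contact_force: [0.1, -0.9, -0.0]
grip_width: 0.998
[[ 4.40000e-02  1.61000e-01  9.86000e-01  5.98858e+02]
 [ 2.55000e-01  9.52000e-01 -1.67000e-01 -8.19210e+01]
 [-9.66000e-01  2.59000e-01  1.00000e-03  1.62267e+02]] (array([10.86,  6.92,  0.32]), array([-0.4,  0.2,  0. ])) [ 0.1 -0.9 -0. ] 0.997846392358063 [ 0.78  0.62 -0.82  1.44  0.19  1.22 -0.16]
```

```bash
python3 -m pendant '[[0,3,0.1,0,0,0,0],[0,3,0.1,0,0,0,0],[2,0.9,0.1,-0.4,0.2,0,0],[3.5,0,0,0,0,0,0],[3,0,0,0,0,0,0],[0,0,0,0,0,0,0],[0,0,0,0,0,0,0]]';python3 s2.py
```

```text
clock: 15.7
eef_pos: [617.1, 0.1, 97.1]
ee_rot: [0.706, 0.151, 0.692, 0.033]
contact_force: [0.4, 0.4, 1.3]
grip_width: 1.001
[[ 4.10000e-02  1.62000e-01  9.86000e-01  6.17093e+02]
 [ 2.55000e-01  9.52000e-01 -1.67000e-01  1.14000e-01]
 [-9.66000e-01  2.58000e-01 -2.00000e-03  9.71500e+01]] (array([ 2.4 ,  0.5 , -0.09]), array([-0.4, -0. ,  0. ])) [0.4 0.4 1.3] 1.00115783912615 [ 0.63  0.68 -0.79  1.52  0.23  1.07 -0.3 ]
```

```bash
python3 -m pendant '[[1.4,0.3,-0.1,-0.4,0,0,0],[1,0.2,0,0,0,0,0],[0,0,0,0,0,0,0],[0,0,0,0,0,0,0]]';python3 s2.py; python3 -m pendant '[[0,0,0,0,0,0,80],[0,0,0,0,0,0,120],[0,0,0,0,0,0,160],[0,0,0,0,0,0,160],[0,0,0,0,0,0,160],[0,0,0,0,0,0,160],[0,0,0,0,0,0,160]]' 45; python3 s2.py
```

```text
clock: 16.1
eef_pos: [618.7, 13.3, 76.9]
ee_rot: [0.707, 0.147, 0.691, 0.036]
contact_force: [-0.2, 0.2, 0.5]
grip_width: 0.998
[[ 4.40000e-02  1.51000e-01  9.88000e-01  6.18717e+02]
 [ 2.54000e-01  9.54000e-01 -1.57000e-01  1.32790e+01]
 [-9.66000e-01  2.57000e-01  3.00000e-03  7.68780e+01]] (array([ 0.1 , -0.26, -0.04]), array([0.2, 0.1, 0.1])) [-0.2  0.2  0.5] 0.9983365144353287 [ 0.6   0.7  -0.78  1.54  0.25  1.02 -0.32]
clock: 16.8
eef_pos: [619.0, 13.0, 77.3]
ee_rot: [0.708, 0.147, 0.69, 0.036]
contact_force: [-1.8, -1.2, 5.2]
grip_width: 0.618
[[ 4.40000e-02  1.52000e-01  9.87000e-01  6.18968e+02]
 [ 2.54000e-01  9.54000e-01 -1.58000e-01  1.29950e+01]
 [-9.66000e-01  2.57000e-01  4.00000e-03  7.73430e+01]] (array([ 0.15, -0.25, -0.07]), array([0.2, 0.2, 0.1])) [-1.8 -1.2  5.2] 0.6175552897589708 [ 0.6   0.7  -0.78  1.54  0.25  1.02 -0.32]
```

```bash
python3 -m pendant '[[-1,0.26,0,0,0,0,160],[-2,0.53,0,0,0,0,160],[-4,1.06,0,0,0,0,160],[-4,1.06,0,0,0,0,160],[-4,1.06,0,0,0,0,160],[-2.5,0.7,0,0,0,0,160],[0,0,0,0,0,0,160]]'; python3 -m pendant '[[0,0,0,0,0,7.5,160],[0,0,0,0,0,7.5,160],[0,0,0,0,0,7.5,160],[0,0,0,0,0,7.5,160],[0,0,0,0,0,7.5,160],[0,0,0,0,0,7.5,160],[0,0,0,0,0,0,160]]'; python3 s2.py | head -3;python3 -m pendant '[[0,0,0,4,-6.9,0,160],[0,0,0,4,-6.9,0,160],[0,0,0,4,-6.9,0,160],[0,0,0,4,-6.9,0,160],[0,0,0,4,-6.9,0,160],[0,0,0,0,0,0,160]]'; python3 s2.py
```

```text
clock: 17.5
eef_pos: [620.4, 14.4, 262.6]
ee_rot: [0.71, 0.147, 0.687, 0.037]
contact_force: [0.1, 0.1, -2.3]
grip_width: 0.619
clock: 18.2
eef_pos: [616.5, 6.9, 247.6]
ee_rot: [0.637, 0.405, 0.584, 0.299]
contact_force: [-0.3, -1.6, -4.4]
grip_width: 0.62
[[ 1.38000e-01  9.20000e-02  9.86000e-01  6.16483e+02]
 [ 8.54000e-01  4.94000e-01 -1.66000e-01  6.87500e+00]
 [-5.02000e-01  8.65000e-01 -1.10000e-02  2.47641e+02]] (array([  9.04, -14.68,   0.26]), array([ -0.7,  -0.3, -44.8])) [-0.3 -1.6 -4.4] 0.6196855460638669 [ 1.07  0.89 -1.08  1.42 -0.31  1.24  0.12]
clock: 18.8
eef_pos: [611.5, 21.5, 254.2]
ee_rot: [0.704, 0.571, 0.417, 0.069]
contact_force: [-1.9, 2.4, -2.5]
grip_width: 0.621
[[ 6.43000e-01  3.79000e-01  6.65000e-01  6.11472e+02]
 [ 5.73000e-01  3.38000e-01 -7.47000e-01  2.15490e+01]
 [-5.08000e-01  8.62000e-01  0.00000e+00  2.54221e+02]] (array([  8.91, -15.52,   1.21]), array([-31.9,  24.3, -42.7])) [-1.9  2.4 -2.5] 0.6205592055711818 [ 1.41  0.53 -1.26  2.03 -0.85  0.5   0.18]
```

```bash
cat > s3.py <<'E'
from goal import *
T=toolT(); o=observe(); x=T[:3,0]
def up(T,P,s,d=19,yaw=None):
    a=np.arctan2(T[1,0],T[0,0]) if yaw is None else yaw; e=np.deg2rad(30)
    x=np.array([np.cos(a)*np.cos(e),np.sin(a)*np.cos(e),-np.sin(e)]);z=np.array([np.sin(a),-np.cos(a),0]);y=np.cross(z,x)
    G=np.eye(4);G[:3,:3]=np.stack([x,y,z],1);G[:3,3]=np.array(P)+[0,0,s]+d*x;return G
if __name__=="__main__":
    print(T[:3].round(3),delta(T,up(T,[501.2,-238.8,155],62.5)),"az",np.rad2deg(np.arctan2(x[1],x[0])).round(1),o["contact_force"].round(1),o["grip_width"],o["qpos"].round(2))
E
python3 -m pendant '[[-1.5,-1.2,1,0,0,0,160],[-2.5,-2,1.6,0,0,0,160],[-2.5,-2,1.6,0,0,0,160],[-2.5,-2,1.6,0,0,0,160],[-2.5,-2,1.6,0,0,0,160],[-2.5,-2,1.6,0,0,0,160],[-2.5,-2,1.6,0,0,0,160],[-2.3,-1.9,1.5,0,0,0,160]]';python3 s3.py
```

```text
clock: 19.6
eef_pos: [517.3, -236.7, 220.3]
ee_rot: [0.705, 0.573, 0.412, 0.067]
contact_force: [-0.0, -1.0, -3.0]
grip_width: 0.614
[[ 6.52000e-01  3.77000e-01  6.58000e-01  5.17294e+02]
 [ 5.67000e-01  3.34000e-01 -7.53000e-01 -2.36720e+02]
 [-5.04000e-01  8.64000e-01  4.00000e-03  2.20296e+02]] (array([ 0.87, -0.91, -0.9 ]), array([ 0.3, -0. ,  0.3])) az 41.0 [-0. -1. -3.] 0.6141109363029652 [ 1.7   0.7  -1.03  1.8  -0.57  0.96  0.3 ]
```

```bash
cat > m.py <<'E'
from goal import *
from scipy.optimize import least_squares
def vasefit(z0=100,tag="v",r=27,zlo=None,zhi=None):
    T=toolT(); out=[]; ims=[]
    c0=T[:3,3]-19*T[:3,0]
    for n in ["scene","top","wrist"]:
        T=toolT(); c=cams.read_camera(n); W=cloud(c,T@np.array(c["mount"]) if n=="wrist" else None); im=c["pixels"]; save(tag+n,im); hs=cv2.cvtColor(im,cv2.COLOR_RGB2HSV)
        D=W-c0; rad=np.hypot(D[...,0],D[...,1]); b=im.astype(int)
        m=(c["depth"]>0)&(rad<40)&(D[...,2]>-52)&(D[...,2]<16)&(hs[...,1]>30)&(hs[...,2]>90)
        P=W[m]
        if len(P)<60: print(n,"few",len(P)); continue
        f=lambda p: np.linalg.norm(np.cross(P-[p[0],p[1],c0[2]-60],(lambda u:u/np.linalg.norm(u))(np.array([p[2],p[3],1]))),axis=1)-27
        q=least_squares(f,[c0[0],c0[1],0,0],loss="soft_l1",f_scale=1.5)
        V=W[(c["depth"]>0)&(rad<45)&(D[...,2]>-90)&(D[...,2]<80)]
        print(n,len(P),"foot xy",q.x[:2].round(1),"lean deg",np.rad2deg(q.x[2:]).round(1),"res",np.median(abs(q.fun)).round(2),"ztop",np.percentile(V[:,2],[99,99.7]).round(1))
    print("tool-based foot xy",c0[:2].round(1),c0[2]-62.5)
E
python3 -c "
from m import *
vasefit(tag='v5')"
python3 s3.py|tail -1
python3 - <<'E'
import cv2,numpy as np
a=cv2.imread('pics/v5scene.png')[130:250,150:310];b=cv2.imread('pics/v5wrist.png')
cv2.imwrite('pics/z5.png',np.hstack([cv2.resize(a,(400,300),interpolation=2),cv2.resize(b,(400,300))]))
E
```

```text
scene 459 foot xy [ 505.  -246.8] lean deg [ 0.  -0.6] res 0.5 ztop [282.4 283.2]
top 185 foot xy [ 503.5 -256.3] lean deg [ 1.2 -0.3] res 0.4 ztop [280.4 281.2]
wrist 3184 foot xy [ 505.5 -253.4] lean deg [ 0.3 -0. ] res 0.17 ztop [278.5 278.7]
tool-based foot xy [ 504.9 -247.5] 167.36994125426972
 [-5.04000e-01  8.64000e-01  4.00000e-03  2.19715e+02]] (array([ 0.98, -0.78, -1.13]), array([ 0.2, -0. ,  0.2])) az 40.6 [ 0.2  0.3 -2.7] 0.6152236638159692 [ 1.7   0.7  -1.03  1.8  -0.57  0.95  0.3 ]
```

View pics/z5.png

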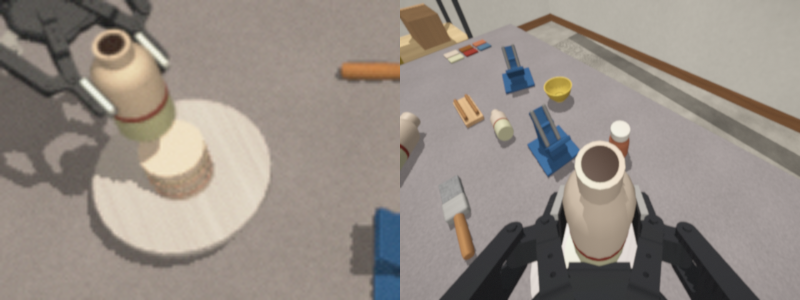

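The scene view (left) shows the vase held upright, foot at (145,130) in the crop, just behind the plinth top at (172,148). I shift towards the centre and lower to about 12 mm above it, settle and re-measure.

```bash
python3 -m pendant '[[0.5,-0.4,-0.6,0.2,0,0.2,160],[0.5,-0.4,-0.5,0,0,0,160],[0.6,-1.1,0,0,0,0,160],[0.6,-1.1,0,0,0,0,160],[0.6,-1,0,0,0,0,160],[0,0,0,0,0,0,160],[0,0,0,0,0,0,160],[0,0,0,0,0,0,160]]'; sed -i 's/-238.8,155/-238.8,105/' s3.py; python3 s3.py; python3 -c "
from m import *
vasefit(tag='v6')
W=cloud(cams.read_camera('scene'))
"; python3 s3.py|tail -1
```

```text
clock: 20.55
eef_pos: [514.4, -223.5, 173.1]
ee_rot: [0.704, 0.577, 0.409, 0.069]
contact_force: [-1.1, -0.4, -2.5]
grip_width: 0.62
[[ 6.56000e-01  3.75000e-01  6.55000e-01  5.14377e+02]
 [ 5.69000e-01  3.25000e-01 -7.56000e-01 -2.23550e+02]
 [-4.96000e-01  8.68000e-01 -0.00000e+00  1.73124e+02]] (array([ 0.45, -1.49,  0.29]), array([-0. , -0. , -0.3])) az 40.9 [-1.1 -0.4 -2.5] 0.620369897774332 [ 1.69  0.77 -1.01  1.87 -0.57  0.86  0.37]
scene 406 foot xy [ 502.5 -233.4] lean deg [-0.6 -0.5] res 0.53 ztop [235.2 235.6]
top 134 foot xy [ 502.5 -233.5] lean deg [ 0.5 -0.7] res 0.33 ztop [235.3 235.9]
wrist 2880 foot xy [ 503.1 -232.6] lean deg [-0.1 -0.8] res 0.16 ztop [233.1 233.3]
tool-based foot xy [ 501.9 -234.4] 120.04947167226601
 [-4.97000e-01  8.68000e-01  0.00000e+00  1.73033e+02]] (array([ 0.46, -1.47,  0.3 ]), array([ 0. ,  0. , -0.2])) az 40.9 [-0.1 -0.2 -2.5] 0.6175364941972528 [ 1.69  0.77 -1.01  1.87 -0.57  0.86  0.37]
```

```bash
python3 -m pendant '[[0,-0.3,0.14,-0.4,-0.2,-0.4,160],[0,-0.3,0.13,0,0,0,160],[0.05,-0.3,0,0,0,0,160],[0,0,0,0,0,0,160],[0,0,0,0,0,0,160],[0,0,0,0,0,0,160]]'; python3 -c "
from m import *
vasefit(tag='v7')"; python3 s3.py|tail -1
```

```text
clock: 21.35
eef_pos: [512.8, -228.0, 164.7]
ee_rot: [0.706, 0.573, 0.41, 0.067]
contact_force: [0.2, 0.3, -2.0]
grip_width: 0.617
scene 391 foot xy [ 500.7 -238.4] lean deg [-0.2 -0.1] res 0.52 ztop [226.8 227.4]
top 138 foot xy [ 501.5 -238.4] lean deg [ 0.  -0.1] res 0.4 ztop [226.9 227.7]
wrist 2856 foot xy [ 501.5 -237.5] lean deg [-0.  -0.2] res 0.16 ztop [224.6 224.9]
tool-based foot xy [ 500.3 -238.7] 111.7040749439233
 [-5.03000e-01  8.65000e-01  7.00000e-03  1.64668e+02]] (array([ 0.39, -0.55,  0.06]), array([ 0.5, -0. ,  0.2])) az 40.7 [-0.1  0.1 -1.9] 0.6145401743800651 [ 1.68  0.78 -1.    1.87 -0.56  0.85  0.38]
```

```bash
python3 -m pendant '[[0.13,-0.26,0.03,0,0,0,160],[0.1,-0.17,0,0,0,0,160],[0,0,0,0,0,0,160]]'; for i in 1 2 3; do python3 -m pendant '[[0.05,-0.087,0,0,0,0,160],[0,0,0,0,0,0,160]]'; done
```

```text
clock: 21.8
eef_pos: [512.6, -228.4, 159.2]
ee_rot: [0.706, 0.573, 0.41, 0.067]
contact_force: [-0.5, 1.1, -2.9]
grip_width: 0.621
clock: 22.0
eef_pos: [512.8, -228.4, 158.6]
ee_rot: [0.706, 0.573, 0.41, 0.067]
contact_force: [-0.8, 0.2, -2.0]
grip_width: 0.619
clock: 22.2
eef_pos: [513.0, -228.4, 158.1]
ee_rot: [0.706, 0.573, 0.41, 0.067]
contact_force: [-0.2, -0.2, -1.6]
grip_width: 0.616
clock: 22.4
eef_pos: [513.2, -228.2, 157.9]
ee_rot: [0.706, 0.573, 0.409, 0.068]
contact_force: [-2.2, 0.3, 3.9]
grip_width: 0.62
```

```bash
python3 -m pendant '[[0,0,0,0,0,0,160],[0,0,0,0,0,0,160]]' 20; python3 -c "
from m import *
vasefit(tag='v8')"; python3 -m pendant '[[0,0,0,0,0,0,100],[0,0,0,0,0,0,95],[0,0,0,0,0,0,85],[0,0,0,0,0,0,70],[0,0,0,0,0,0,40],[0,0,0,0,0,0,0],[0,0,0,0,0,0,0],[0,0,0,0,0,0,0]]'; python3 s3.py | tail -1
```

```text
clock: 22.6
eef_pos: [513.2, -228.2, 157.9]
ee_rot: [0.707, 0.573, 0.409, 0.068]
contact_force: [-3.5, 0.1, 5.8]
grip_width: 0.617
scene 381 foot xy [ 500.6 -238.7] lean deg [ 0.3 -0.1] res 0.5 ztop [220.3 220.8]
top 135 foot xy [ 500.3 -238.7] lean deg [ 1.5 -0. ] res 0.41 ztop [220.3 221.7]
wrist 2932 foot xy [ 501.7 -237.9] lean deg [0.3 0.1] res 0.16 ztop [217.9 218.2]
tool-based foot xy [ 500.8 -238.9] 104.93609070017018
clock: 23.55
eef_pos: [512.8, -228.5, 156.6]
ee_rot: [0.706, 0.573, 0.41, 0.067]
contact_force: [0.3, -0.5, 0.0]
grip_width: 0.996
 [-5.03000e-01  8.64000e-01  7.00000e-03  1.56571e+02]] (array([0.01, 0.17, 0.03]), array([ 0.5, -0. ,  0.2])) az 40.7 [ 0.3 -0.5  0. ] 0.9956067489384618 [ 1.68  0.79 -1.    1.87 -0.56  0.84  0.39]
```

Released. I retreat straight back along the tool and then check.

```bash
python3 -m pendant '[[-0.5,0,0,0,0,0,0],[-1.5,0,0,0,0,0,0],[-3,0,0,0,0,0,0],[-4,0,0,0,0,0,0],[-4,0,0,0,0,0,0],[-2,0,0,0,0,0,0],[0,0,0,0,0,0,0],[0,0,0,0,0,0,0]]'
python3 - <<'E'
from h import *
from scipy.optimize import least_squares
for n in ["scene","top"]:
    c=cams.read_camera(n); W=cloud(c); im=c["pixels"]; save("f"+n,im)
    D=W-[501,-238.8,105]; rad=np.hypot(D[...,0],D[...,1])
    P=W[(rad<36)&(D[...,2]>12)&(D[...,2]<78)]
    f=lambda p: np.linalg.norm(np.cross(P-[p[0],p[1],105],(lambda u:u/np.linalg.norm(u))(np.array([p[2],p[3],1]))),axis=1)-27
    q=least_squares(f,[501,-239,0,0],loss="soft_l1",f_scale=1.5); print(n,len(P),q.x[:2].round(1),np.rad2deg(q.x[2:]).round(1),np.percentile(W[(rad<40)&(D[...,2]>60)][:,2],99))
    W0=np.load(n+"W.npy"); 
    for t,ce in (("jar",(725,-135)),("bowl",(750,130)),("brush",(390,30)),("smallvase",(557,150)),("bigvase",(360,280))):
        R0=60 if t!="brush" else 100
        k=[X[(np.hypot(X[...,0]-ce[0],X[...,1]-ce[1])<R0)&(X[...,2]>10)] for X in (W0,W)]; print("  ",t,[x.mean(0).round(1) for x in k])
a=cv2.imread("pics/fscene.png"); cv2.imwrite("pics/z9.png",np.hstack([cv2.resize(a[90:310,170:500],(450,300)),cv2.resize(a[130:250,160:280],(300,300),interpolation=2)]))
E
```

```text
clock: 24.35
eef_pos: [414.5, -312.8, 232.0]
ee_rot: [0.706, 0.573, 0.41, 0.067]
contact_force: [-0.3, 0.4, 0.1]
grip_width: 1.0
scene 373 [ 500.9 -238.8] [-0.2  0.1] 220.35786546160915
   jar [array([ 729.1, -134.9,   59.5]), array([ 729.1, -134.9,   59.3])]
   bowl [array([746.3, 133.4,  26.4]), array([746.3, 133.5,  26.4])]
   brush [array([392.1,  37. ,  19. ]), array([392.2,  37. ,  18.7])]
   smallvase [array([566.7, 149.1,  35.6]), array([566.7, 149.1,  35.7])]
   bigvase [array([368.2, 271.2,  56.8]), array([368.1, 271. ,  56.6])]
top 242 [ 501.7 -238.7] [ 0.  -0.2] 221.03539717476843
   jar [array([ 714.5, -133.3,   57.4]), array([ 714.6, -133.2,   57.1])]
   bowl [array([759.7, 130.7,  26.2]), array([759.9, 130.5,  26.3])]
   brush [array([356.7,  26.3, 569.2]), array([357.6,  26.5, 553. ])]
   smallvase [array([556.8, 150.7,  36.7]), array([556.7, 150.6,  36.7])]
   bigvase [array([356.5, 276.6,  62.7]), array([356.7, 276.6,  62.7])]
```

View pics/z9.png

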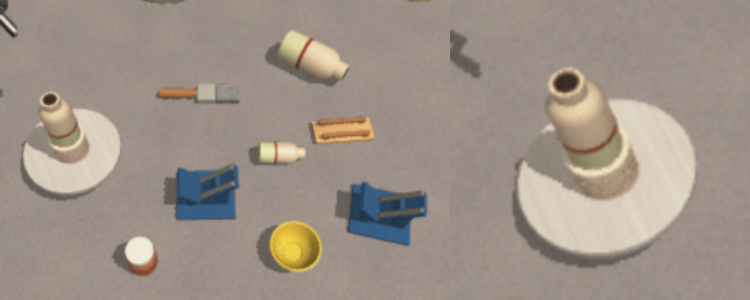

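The vase stands upright and centred on the plinth (right crop, 595,150), the gripper is clear and the bystanders are unmoved. I'm handing in.

```bash
python3 -c "
from station import *
print(finish_job())"
```

```text
the job is handed in; nothing more can be done
None
```

The vase stands upright on the plaster plinth, released, and the job is handed in at about 24.5 s on the robot's clock.

I took the middle-sized vase from the cradle and leaned it foot down against the stop in the blue rest nearest the base. I let go, and a picture showed it lying there on its own. I then took it again, turned it upright and set it on the plinth at about 6 N contact before releasing.

**Last checks (scene and top cameras):**
- **Centring:** the vase axis was within 0.6 mm of the plinth centre, and the allowance is 5 mm.
- **Upright:** the lean was 0.2° or less.
- **Clearance:** the gripper was well clear with no contact force.
- **Bystanders:** the jar and bowl were within 0.3 mm of their starting positions in both cameras, as was the brush in the scene camera.

**Checks that disagreed:**
- **Brush in the top camera:** this check was spoiled because its window also caught the robot arm, so the brush rests on the scene camera alone.
- **Vase before release:** one hover measurement differed by about 9 mm between cameras, and one top-camera fit just before release gave a 1.5° lean. The hover readings agreed once I had settled the arm and measured again, and the final fits showed no such lean.

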